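Check the spring travel of two reflector mounts

ROBOT

A 6-joint arm with a two-finger parallel gripper is mounted at the origin on the work surface. World frame = base frame: x ahead of the robot, y to its left, z up, the work surface at z = 0. Lengths are in m, angles in rad, forces in N, time in s.
With the tool pointing down it reaches from about 0.25 to 0.8 m from the base axis. Payload 8.5 kg.
Tool frame: the origin (TCP) lies midway between the tips of the shut fingers; the grasp point (between the pads) lies 19 mm behind it; x points along the fingers, y is the direction in which the jaws open and shut, and the axes are right-handed (so a half turn about x gives the same grasp; the last joint's range is limited). The gripper opens to 85 mm and grips with 20 to 120 N. Pads are 22 mm wide; open, the fingers measure 114 mm over their backs; the gripper's body (76 mm by 85 mm) begins 54 mm behind the grasp point. The pads swing forward as they close: fully open they stand 13 mm farther back than shut.
Start: joints at [-1.117, 0.238, -0.013, 1.319, 0, 1.571], TCP at [0.23, -0.472, 0.231] pointing down, gripper open.
Joint ranges: [-2.66, 2.66], [-1.03, 1.9], [-1.14, 1.46], [-1.82, 2.27], [-1.45, 1.34], [-3.14, 3.14]. Speed limits (rad/s): [2.22, 2.22, 2.79, 3.14, 3.14, 3.14].

INTERFACE

Orientations are given as [roll, pitch, yaw] about the fixed x, y, z axes, in that order (R = Rz(yaw) Ry(pitch) Rx(roll)).
In Python, from plant import env gives the robot as it stands. The module is installed in compiled form; this text tells all that it offers.
- The arm moves only by the tool play_rows, never from a script. Its argument "plan" is a list of rows, each an object with "angular": the turn, a rotation vector about the world's x, y, z in degrees, a list of three; "slide": the shift along the world's x, y, z in m, a list of three; "claw": the closure, from -1 (fully open) to 1 (shut). A call has 1 to 10 rows; each row shifts and turns the commanded pose from where the row before left it; what a row does not reach is not made up. A row lasts 1/10 s, in which the tool goes at most 50 mm and 8.59 degrees, less where a joint would pass 70% of its speed; a pose out of reach is approached as far as the arm can. A call is refused whole if a number of a shift passes 0.05 or a number of a turn 8.59, either way. A call with a gripper value outside its range is refused whole. The fingers move at their own pace and stop on an object; "grip_force" is the grip in N (left out, the last holds). Time passes only in rows, so rows that do not move let the fingers close. It gives the time, the measured TCP pose, the force and the opening at its end, in the units of the state.
- env.read_state(): the state, without advancing time (a new reading comes with each control period).
- env.snapshot(name): name is "side" or "top" or "wrist"; returns a dict with "img" (420x560x3 uint8, red, green, blue), "depth" (420x560 float32, m along the optical axis (not along the pixel's ray), 0 where there is no reading), "camera_matrix" (3x3 intrinsics, pixels), "extrinsics" (4x4, takes a point from camera to world coordinates). Camera axes: x right, y down, z forward; pixel columns grow to the right and rows downward; lengths in m; the calibration is good to about 2 mm. A picture is of the moment at which its call begins.
- env.job_done(): hands the job in, once; it reports no verdict.
Trained networks look in a picture, given as the dict that the camera call returned (one of the last four; its "shot" number tells which), for a name from the list of things; names that differ only in an ending like _2 or _b are one class to them, and where a whole thing is asked for, a point or a joint stands for the part that bears it (a point fixed in the world has none). Each returns a list of dicts, best first, with "score" (0 to 1); they miss things now and then, are a little off and sometimes report something else, mostly with a low value. They report only what shows in the picture. A call takes as long as a camera call. They do not tell look-alikes from the thing itself.
- env.recognise(picture, query): "xy" ([column, row] in pixels, amid what is visible of it).
The state is a dict: "time": time; "q": joint angles; "dq": joint speeds; "joint_efforts": joint torques, N m; "ee_pos": TCP position; "eef_rot": TCP orientation; "force": force on the tool from outside, world axes, zero at the start; "wrist_torque": the same for the moment, N m; "width": finger opening in m.
Only numpy, scipy, OpenCV 4.12 (cv2) and the standard library are available. Lean on these libraries where they do the work, as an engineer would, in place of code of your own. Each camera call takes 0.05 s, during which the arm holds its last target. There are 200 camera calls.

TASK

Check both spring-backed reflector mounts, the orange one first, then the blue one: press the coloured corner pad down with the fingertips until the pointer is level with the green collar on its scale post, hold it there for about a second, then let the pad come all the way back up. Do not drive the pointer past the collar. Work only by pressing the pads: leave the pointers, the collars and the tools, cup and fitting around them where they are.

Things in the scene. Friction and masses are not known exactly. Their poses are not given: they have to be found in the camera images.
- orange_mount: fixed steel base of the orange mount, 245 x 196 x 12 mm. Origin on the table under the middle of the hinge line; x runs from pad to scale post, away from the robot within 25 degrees, z up. A diamond-shaped aluminium plate with a round reflector is hinged along y at 55 mm height between cheek blocks 68 mm tall at y = +-90 mm. Scale post 10 mm thick, top at 137 mm, at x 137, y 31 mm
- orange_pad: orange round pad, 26 mm across, 14 mm tall, on the spring-backed plate corner nearest the robot, 58 mm from the hinge line. Origin at the centre of its flat top, 73 mm above the table at rest. 1 mm down raises the pointer tip about 2.4 mm. Springy: about 2 N to start, 6 to 11 N with the pointer at the collar; comes back by itself when let go
- orange_tip (a point): tip of the orange pointer (centre of a 14 mm bead on a thin rod), on the plate's opposite corner, 137 mm beyond the hinge line. At rest 55 mm above the table; rises beside the scale post as the pad sinks
- orange_mark_mid (a point): middle of the green collar (30 mm across, 12 mm tall) on the orange mount's scale post, the mark for its pointer; 18 to 34 mm above the resting pointer tip
- orange_plate (a joint): tilt of the orange mount's plate in rad: 0 level and at rest, growing as the pad is pressed; hard stop at 0.42 (the collar lies at 0.13 to 0.26)
- orange_pointer: the orange pointer rod, origin on the rod's axis, beside the bead; it must not be touched
- blue_mount: fixed steel base of the blue mount, 245 x 196 x 12 mm. Origin on the table under the middle of the hinge line; x runs from pad to scale post, away from the robot within 25 degrees, z up. A diamond-shaped aluminium plate with a round reflector is hinged along y at 55 mm height between cheek blocks 68 mm tall at y = +-90 mm. Scale post 10 mm thick, top at 137 mm, at x 137, y 31 mm
- blue_pad: blue round pad, 26 mm across, 14 mm tall, on the spring-backed plate corner nearest the robot, 58 mm from the hinge line. Origin at the centre of its flat top, 73 mm above the table at rest. 1 mm down raises the pointer tip about 2.4 mm. Springy: about 2 N to start, 6 to 11 N with the pointer at the collar; comes back by itself when let go
- blue_tip (a point): tip of the blue pointer (centre of a 14 mm bead on a thin rod), on the plate's opposite corner, 137 mm beyond the hinge line. At rest 55 mm above the table; rises beside the scale post as the pad sinks
- blue_mark_mid (a point): middle of the green collar (30 mm across, 12 mm tall) on the blue mount's scale post, the mark for its pointer; 18 to 34 mm above the resting pointer tip
- blue_plate (a joint): tilt of the blue mount's plate in rad: 0 level and at rest, growing as the pad is pressed; hard stop at 0.42 (the collar lies at 0.13 to 0.26)
- blue_pointer: the blue pointer rod, origin on the rod's axis, beside the bead; it must not be touched
- pliers: pliers with one red and one black grip, 150 mm long, lying near the robot between the mounts, 16 mm tall; origin at the pivot on the table
- side_pliers: second pair of such pliers, lying to the right; origin at the pivot on the table
- cup: red cup 72 mm across, 85 mm tall, standing beyond the mounts; origin at the centre of its underside
- fitting: brass fitting 28 mm across, 42 mm tall, standing between the mounts; origin at the centre of its underside
- screwdriver: yellow screwdriver, 190 mm long, lying to the left; origin under its middle
- tape: roll of black tape 90 mm across, 20 mm tall, lying to the left; origin at the centre of its underside
Not all that is in view belongs to the job. Of the things shaped like the cup, the red one is meant.

How it is judged:
On the way, in this order (a step that is already met when the one before it is completed fails the run):
1. the orange pad is pressed by the fingers with its pointer level with the green collar (within 6 mm of its middle) for 0.5 s (z of orange_tip in the frame of orange_mark_mid between -0.006 and 0.006 m and contact force between orange_pad and the fingers above 1 N), for 0.5 s.
2. the orange pad is let go and its plate is back at rest (value of joint orange_plate below 0.03 rad), for 0.2 s.
3. the blue pad is pressed by the fingers with its pointer level with the green collar (within 6 mm of its middle) for 0.5 s (z of blue_tip in the frame of blue_mark_mid between -0.006 and 0.006 m and contact force between blue_pad and the fingers above 1 N), for 0.5 s.
At the end, for the whole second after the job is handed in: both plates are back at rest (tilt under 0.03 rad), both green collars are within 6 mm of where they were, and pliers, side pliers, cup, fitting, screwdriver and tape are within 20 mm of where they were, cup and fitting upright (value of joint each of orange_plate, blue_plate below 0.03 rad and distance of each of orange_mark_mid, blue_mark_mid from where it was at the start of the episode below 0.006 m and distance of each of pliers, side_pliers, cup, fitting, screwdriver, tape from where it was at the start of the episode below 0.02 m and angle between each of cup, fitting's own z axis and vertical below 0.5 rad); the robot touches nothing.
It fails at once if a pointer goes right past its collar (tip more than 11 mm above the collar's middle) (z of orange_tip in the frame of orange_mark_mid above 0.011 m or z of blue_tip in the frame of blue_mark_mid above 0.011 m).
It fails at once if a pointer itself is touched or lifted by the fingers (contact force between any of orange_pointer, blue_pointer and the fingers above 0.5 N).
It fails at once if a green collar is shifted on its post by more than 6 mm (distance of any of orange_mark_mid, blue_mark_mid from where it was at the start of the episode above 0.006 m).
It fails at once if pliers, screwdriver, tape, cup or fitting is pushed away or lifted (more than 20 mm) (distance of any of pliers, side_pliers, cup, fitting, screwdriver, tape from where it was at the start of the episode above 0.02 m).
It fails at once if the cup or the fitting is tipped over (angle between any of cup, fitting's own z axis and vertical above 0.5 rad).
It also fails if it takes over 50 s, if anything falls off the work surface, if the arm or the gripper's body presses on something with over 40 N, if the wrist force passes 120 N, or if a joint passes its speed limit or range.

## Working session

There is one attempt and no reset: what is moved stays moved. The work goes in short steps, Python scripts to look and compute and a tool call to move; the robot and the scene stay as the last step left them, time stands still between calls to the robot, and variables do not carry over. Pictures are saved under pics/ and viewed, about 8 in all and at most 12, crops included, and the job is handed in when it is done.

Besides the shell and the picture viewer there is one more tool, called after "Request:" as a command line: name --argument value ..., lists and objects as JSON in quotes. play_rows: Moves the arm, as the interface text tells. Its arguments: {"type":"object","properties":{"plan":{"type":"array","items":{"type":"object","properties":{"angular":{"type":"array","items":{"type":"number"}},"slide":{"type":"array","items":{"type":"number"}},"claw":{"type":"number"}}}},"grip_force":{"type":"number"}},"required":["plan"]}

```bash
mkdir -p pics
cat > h.py <<'E'
from plant import env
import numpy as np, cv2
def save(p,n,crop=None,s=1):
    im=p["img"][:,:,::-1]
    if crop: c=crop; im=im[c[1]:c[3],c[0]:c[2]]
    cv2.imwrite("pics/"+n,cv2.resize(im,None,fx=s,fy=s,interpolation=cv2.INTER_CUBIC))
def p3(p,uv,r=1):
    u,v=[int(round(x)) for x in uv]
    d=p["depth"][v-r:v+r+1,u-r:u+r+1]; d=np.median(d[d>0]) if (d>0).any() else 0
    K=p["camera_matrix"]
    c=np.array([(uv[0]-K[0,2])/K[0,0]*d,(uv[1]-K[1,2])/K[1,1]*d,d,1])
    return (p["extrinsics"]@c)[:3].round(4)
def proj(p,X):
    c=np.linalg.inv(p["extrinsics"])@np.append(X,1); q=p["camera_matrix"]@c[:3]; return (q[:2]/q[2]).round(1)
E
python3 - <<'E'
from h import *
s=env.read_state(); print({k:np.round(v,3) for k,v in s.items()})
for n in ("top","side"):
    p=env.snapshot(n); save(p,n+"0.png",s=1.4)
    print(n,p["extrinsics"].round(3).tolist(),p["camera_matrix"][0,0])
    for q in ("orange_pad","blue_pad","orange_tip","blue_tip","orange_mark_mid","blue_mark_mid","fitting","pliers","cup","orange_mount","blue_mount"):
        for d in env.recognise(p,q)[:2]: print(q,round(d["score"],2),np.round(d["xy"],1),p3(p,d["xy"]))
E
```

```text
{'time': np.float64(0.0), 'q': array([-1.117,  0.239, -0.014,  1.319, -0.   ,  1.571]), 'dq': array([-0.001, -0.002, -0.   , -0.   , -0.001, -0.001]), 'joint_efforts': array([-3.0000e-03, -5.3878e+01,  3.4644e+01,  1.8000e-02, -0.0000e+00,
        0.0000e+00]), 'ee_pos': array([ 0.23 , -0.472,  0.231]), 'eef_rot': array([-1.561,  1.569,  2.035]), 'force': array([ 0.255, -0.853,  0.308]), 'wrist_torque': array([ 0.032,  0.007, -0.021]), 'width': np.float64(0.086)}
top [[0.007, -0.998, 0.064, 0.519], [-1.0, -0.007, -0.005, -0.011], [0.005, -0.064, -0.998, 1.1], [0.0, 0.0, 0.0, 1.0]] 387.3283782542374
orange_pad 0.53 [334.6 251.6] [ 0.4822 -0.1608  0.0728]
orange_pad 0.44 [212.6 181.6] [0.664  0.1621 0.0871]
orange_tip 0.81 [333.7 223.2] [ 0.5574 -0.1594  0.067 ]
orange_tip 0.58 [436.2 202.1] [ 0.6221 -0.4618  0.0008]
blue_tip 0.88 [222.4 231. ] [0.5346 0.1373 0.0653]
blue_tip 0.58 [220.2 251.9] [0.4794 0.1412 0.0722]
orange_mark_mid 0.56 [318.6 177.4] [ 0.6778 -0.1174  0.0835]
blue_mark_mid 0.6 [214.  181.9] [0.6632 0.1584 0.0868]
fitting 0.65 [274.2 199.9] [6.214e-01 1.000e-04 3.970e-
[... 548 characters left out ...]
2]
blue_pad 0.55 [243.5 184.5] [0.4673 0.1415 0.07  ]
orange_tip 0.83 [269.6 261.9] [ 0.5401 -0.1678  0.0666]
orange_tip 0.24 [243.8 184.1] [0.4683 0.1423 0.0709]
blue_tip 0.61 [309.1 177. ] [0.6714 0.1535 0.0838]
blue_tip 0.55 [261.8 186.9] [0.5237 0.134  0.0648]
orange_mark_mid 0.45 [291.9 185.9] [ 6.244e-01  2.155e-01 -6.000e-04]
blue_mark_mid 0.64 [311.6 177.7] [0.6943 0.2508 0.0047]
pliers 0.89 [207.  241.9] [ 0.3647 -0.0439  0.0139]
cup 0.7 [334.6 189.9] [0.7434 0.0967 0.0767]
cup 0.58 [325.4 162.2] [0.7329 0.2332 0.0811]
orange_mount 0.94 [280.3 269.6] [ 0.5663 -0.1881  0.0598]
blue_mount 0.62 [268.  196.4] [0.5419 0.096  0.0581]
blue_mount 0.28 [269.  261.1] [ 0.5386 -0.1638  0.065 ]
```

View pics/top0.png

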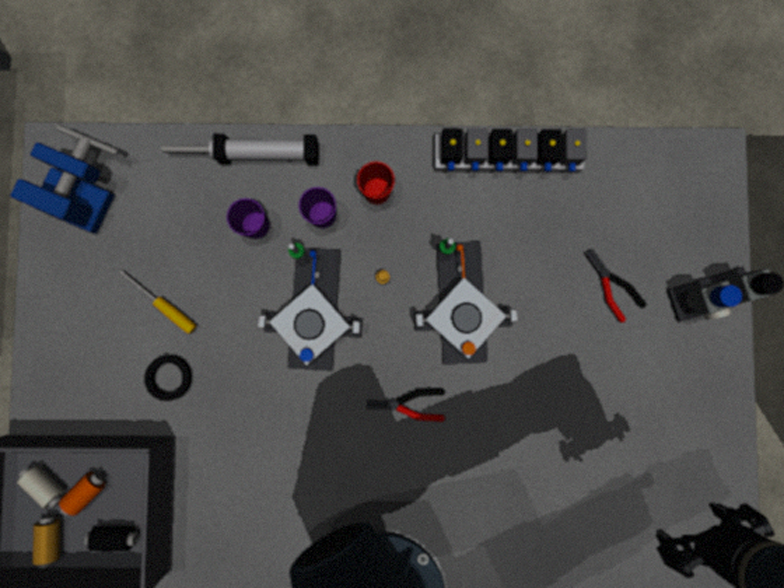

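View pics/side0.png

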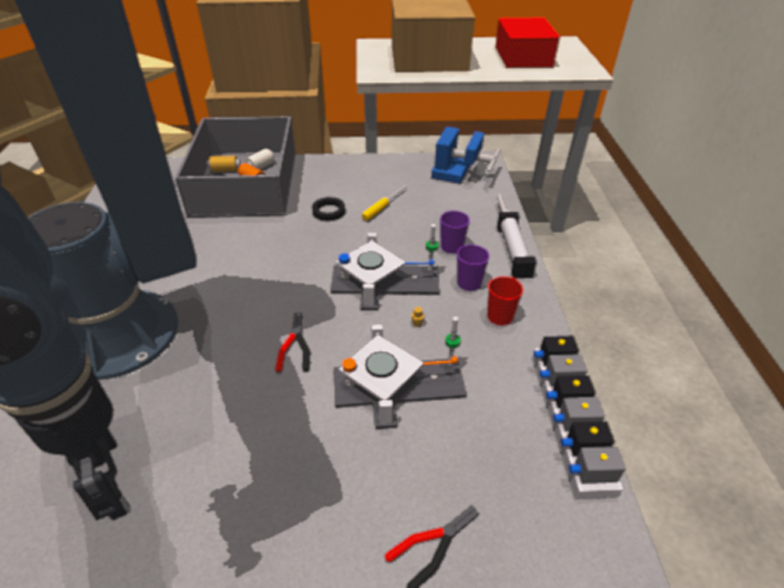

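The top view shows the orange pad at about (334,249) px and the blue pad at (219,253). In the side view they're at (248,260) and (245,184). Look-alikes are the orange roll in the box (top 58,352), the blue knob on the right-hand device (522,211) and the blue vise (50,130). None of these sits on a diamond plate, so I choose the pads on the plates. Next I'll measure the pads, collars and beads by colour.

```bash
cat >> h.py <<'E'
def cloud(p):
    K=p["camera_matrix"];d=p["depth"];v,u=np.mgrid[0:420,0:560]
    c=np.stack([(u-K[0,2])/K[0,0]*d,(v-K[1,2])/K[1,1]*d,d],-1)
    return c@p["extrinsics"][:3,:3].T+p["extrinsics"][:3,3]
HUE=dict(orange=(3,18),blue=(100,125),green=(50,85))
def blobs(p,col,box,amin=4):
    # colour blobs whose pixel lies in box u0,v0,u1,v1
    h=cv2.cvtColor(p["img"],cv2.COLOR_RGB2HSV); lo,hi=HUE[col]
    m=cv2.inRange(h,(lo,110,50),(hi,255,255)); z=np.zeros_like(m); z[box[1]:box[3],box[0]:box[2]]=m[box[1]:box[3],box[0]:box[2]]
    n,l,st,ce=cv2.connectedComponentsWithStats(z); X=cloud(p); out=[]
    for i in range(1,n):
        if st[i,4]>=amin:
            P=X[l==i]; vv=np.where(l==i)
            out.append((ce[i].round(1),st[i].tolist(),np.median(P,0).round(4),P.min(0).round(3),P.max(0).round(3)))
    return out
E
python3 - <<'E'
from h import *
t=env.snapshot("top");s=env.snapshot("side")
for n,p,bx in (("top",t,dict(orange=(290,165,370,265),blue=(185,165,260,265))),("side",s,dict(orange=(235,220,340,310),blue=(232,150,322,215)))):
    for m in bx:
        for c in (m,"green"):
            for b in blobs(p,c,bx[m]): print(n,m,c,*b)
save(s,"side1.png",(230,150,345,310),5)
E
```

```text
top orange orange [329.6 184.7] [326, 174, 7, 25, 85] [ 0.6671 -0.1535  0.0562] [ 0.626 -0.163  0.006] [ 0.699 -0.14   0.064]
top orange orange [334.4 248.4] [330, 244, 10, 10, 78] [ 0.4903 -0.1606  0.0727] [ 0.478 -0.173  0.055] [ 0.502 -0.149  0.077]
top orange green [318.8 176.8] [314, 171, 12, 11, 72] [ 0.6786 -0.1161  0.0832] [ 0.668 -0.134 -0.003] [ 0.706 -0.106  0.12 ]
top blue blue [223.3 189.3] [221, 179, 5, 24, 81] [0.6509 0.1384 0.056 ] [0.613 0.133 0.008] [0.683 0.152 0.064]
top blue blue [218.4 253.2] [214, 249, 10, 10, 76] [0.4764 0.1465 0.0718] [0.46  0.134 0.01 ] [0.487 0.167 0.077]
top blue green [212.1 179.1] [206, 173, 12, 12, 76] [0.6686 0.1623 0.0871] [ 0.657  0.152 -0.002] [0.701 0.196 0.109]
side orange orange [294.2 225. ] [294, 223, 2, 5, 5] [ 0.6152 -0.0009  0.0266] [ 0.615 -0.004  0.022] [0.619 0.01  0.029]
side orange orange [298.2 231.5] [296, 230, 5, 3, 6] [ 0.6286 -0.005   0.0047] [ 0.622 -0.007  0.002] [ 0.633 -0.003  0.014]
side orange orange [248.8 259.8] [244, 255, 10, 11, 78] [ 0.4882 -0.1641  0.0726] [ 0.47  -0.175 -0.002] [ 0.498 -0.085  0.076]
side orange orange [315.7 257.9] [302, 254, 25, 7, 81] [ 0.6631 -0.1505  0.0557] [ 0.533 -0.797  0.009] [ 0.687 -0.108  0.825]
side orange green [322.9 243.6] [318, 239, 11, 9, 58] [ 0.6789 -0.1255  0.0828] [ 0.667 -0.135  0.074] [ 0.693 -0.109  0.086]
side blue blue [245.2 183.9] [242, 181, 7, 7, 41] [0.4721 0.142  0.0713] [0.463 0.133 0.064] [0.482 0.158 0.075]
side blue blue [307.3 186.8] [305, 185, 5, 4, 13] [0.6674 0.1354 0.0576] [0.658 0.133 0.045] [0.67  0.163 0.063]
side blue blue [292.5 187.6] [290, 187, 6, 2, 10] [0.6195 0.1372 0.056 ] [0.612 0.134 0.054] [0.627 0.14  0.059]
side blue green [308.1 175.6] [304, 172, 9, 8, 38] [0.6677 0.1567 0.0864] [0.657 0.148 0.077] [0.682 0.177 0.09 ]
```

View pics/side1.png

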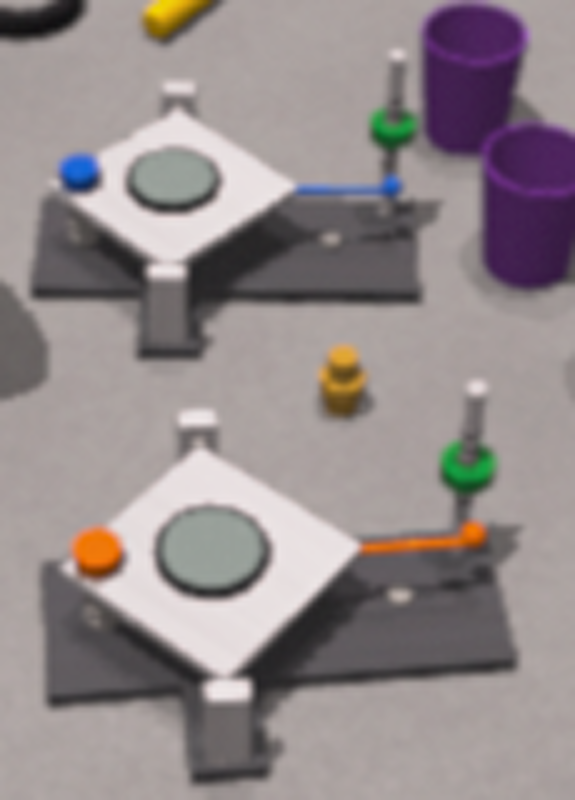

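The crop shows both pads, collars and beads clearly. From depth, the orange collar's middle is about 22 mm above the resting tip and the blue about 26 mm, so the pads need about 9.6 and 11 mm of travel. I'm moving above orange at (0.489, -0.1605).

Request:
play_rows --plan '[{"slide": [0.026,0.031,0],"angular": [0,0,6.5],"claw": 1},{"slide": [0.026,0.031,0],"angular": [0,0,6.5],"claw": 1},{"slide": [0.026,0.031,0],"angular": [0,0,6.5],"claw": 1},{"slide": [0.026,0.031,0],"angular": [0,0,6.5],"claw": 1},{"slide": [0.026,0.031,0],"angular": [0,0,6.5],"claw": 1},{"slide": [0.026,0.031,0],"angular": [0,0,6.5],"claw": 1},{"slide": [0.026,0.031,0],"angular": [0,0,6.5],"claw": 1},{"slide": [0.026,0.031,0],"angular": [0,0,6.5],"claw": 1},{"slide": [0.026,0.031,0],"angular": [0,0,6.5],"claw": 1},{"slide": [0.025,0.032,0],"angular": [0,0,6.5],"claw": 1}]'

```text
time: 2.3
ee_pos: [0.4901, -0.1594, 0.2314]
eef_rot: [0.898, 1.57, -0.651]
force: [0.6, -0.9, -1.1]
width: -0.0
```

Request:
play_rows --plan '[{"slide": [0,0,-0.03],"claw": 1},{"slide": [0,0,-0.03],"claw": 1},{"slide": [0,0,-0.03],"claw": 1},{"claw": 1},{"claw": 1},{"claw": 1}]'

```text
validation failed for argument at $.pl...
```

Request:
play_rows --plan '[{"slide": [0,0,-0.03],"angular": [0,0,0],"claw": 1},{"slide": [-0.001,-0.001,-0.03],"angular": [0,0,0],"claw": 1},{"slide": [0,0,-0.03],"angular": [0,0,0],"claw": 1},{"slide": [0,0,-0.03],"angular": [0,0,0],"claw": 1},{"slide": [0,0,-0.01],"angular": [0,0,0],"claw": 1},{"slide": [0,0,0],"angular": [0,0,0],"claw": 1},{"slide": [0,0,0],"angular": [0,0,0],"claw": 1}]'

```text
time: 3.0
ee_pos: [0.4888, -0.1621, 0.1024]
eef_rot: [1.207, 1.57, -0.347]
force: [-0.1, -0.1, -0.2]
width: 0.0003
```

```bash
python3 - <<'E'
from h import *
s=env.snapshot("side");t=env.snapshot("top");w=env.snapshot("wrist")
save(s,"s2.png",(200,130,360,310),3)
save(w,"w2.png")
print(env.read_state()["ee_pos"],env.read_state()["force"])
E
python3 -c "
import cv2,numpy as np
a=cv2.imread('pics/s2.png');b=cv2.resize(cv2.imread('pics/w2.png'),(310,232));c=np.zeros((540,310,3),np.uint8);c[:232]=b
cv2.imwrite('pics/m2.png',np.hstack([a,c]))"
```

```text
[ 0.489035   -0.16220008  0.10269366] [ 0.04901446 -0.15898628  1.54460822]
```

View pics/m2.png

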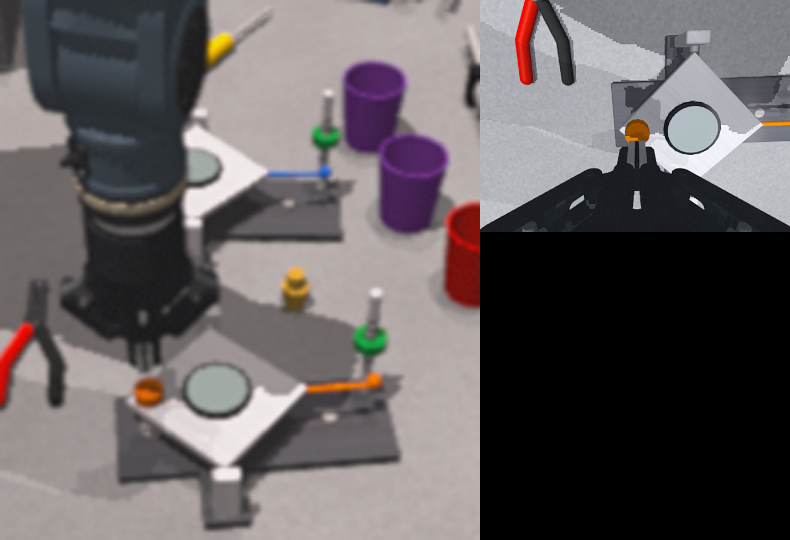

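The fingertips are above the orange pad, and both the bead and the collar are visible to the side camera. Now for a partial press to about z = 0.067.

Request:
play_rows --plan '[{"slide": [0,0.001,-0.012],"angular": [0,0,0],"claw": 1},{"slide": [0,0,-0.012],"angular": [0,0,0],"claw": 1},{"slide": [0,0,-0.004],"angular": [0,0,0],"claw": 1},{"slide": [0,0,-0.003],"angular": [0,0,0],"claw": 1},{"slide": [0,0,-0.002],"angular": [0,0,0],"claw": 1},{"slide": [0,0,-0.002],"angular": [0,0,0],"claw": 1},{"slide": [0,0,0],"angular": [0,0,0],"claw": 1},{"slide": [0,0,0],"angular": [0,0,0],"claw": 1}]'

```text
time: 3.95
ee_pos: [0.4865, -0.1607, 0.066]
eef_rot: [-1.66, 1.568, 3.069]
force: [-6.7, 1.5, 7.0]
width: -0.0
```

```bash
cat > m.py <<'E'
from h import *
import sys
m=sys.argv[1]
# geometry: (tip xy rest, collar mid)
s=env.snapshot("side");bx=dict(orange=(262,222,340,275),blue=(256,150,322,215))[m]
for c in (m,"green"):
    for b in blobs(s,c,bx,6): print(c,*b)
h=cv2.cvtColor(s["img"],cv2.COLOR_RGB2HSV);lo,hi=HUE[m]
k=cv2.inRange(h,(lo,110,50),(hi,255,255))[bx[1]:bx[3],bx[0]:bx[2]]
us=np.where(k.any(0))[0]; um=us.max()
vv,uu=np.where(k[:,um-5:um+1]); bc=np.array([uu.mean()+um-5+bx[0],vv.mean()+bx[1]]); print("bead px",bc.round(1))
# height of the bead: find tilt so projected tip row matches
P=dict(orange=(.489,-.1605,.685,-.1495),blue=(.4755,.1455,.670,.1365))[m]
d=np.array([P[2]-P[0],P[3]-P[1]]);d/=np.linalg.norm(d);H=np.array(P[:2])+58e-3*d
for hh in range(0,36,2):
    th=np.arcsin(hh/137); X=np.r_[H+.137*np.cos(th)*d,.055+hh/1000]; print(hh,proj(s,X).tolist(),end=" ")
z={"orange":.0772,"blue":.081}[m]
C=np.r_[H+.137*d+.031*np.array([-d[1],d[0]]),z];print("\ncollar pred",C.round(3),proj(s,C))
st=env.read_state();print(st["time"],st["ee_pos"].round(4),st["force"].round(1))
if len(sys.argv)>2: save(s,sys.argv[2],(280,220,345,280) if m=="orange" else (270,150,335,210),9)
E
python3 m.py orange s3.png
```

```text
orange [294.5 224.5] [294, 222, 3, 6, 6] [0.6156 0.0037 0.0252] [ 0.615 -0.002  0.022] [0.621 0.009 0.039]
orange [315.  254.5] [302, 250, 25, 9, 82] [ 0.6612 -0.1507  0.0686] [ 0.623 -0.156 -0.002] [ 0.685 -0.085  0.08 ]
green [322.6 243.5] [318, 239, 11, 9, 63] [ 0.6769 -0.1245  0.0827] [ 0.533 -0.797  0.076] [ 0.693 -0.108  0.825]
bead px [323.5 252.4]
0 [324.8, 257.7] 2 [324.9, 257.2] 4 [324.9, 256.7] 6 [324.9, 256.2] 8 [325.0, 255.7] 10 [325.0, 255.2] 12 [325.0, 254.6] 14 [325.0, 254.1] 16 [325.0, 253.6] 18 [324.9, 253.1] 20 [324.9, 252.6] 22 [324.9, 252.1] 24 [324.8, 251.6] 26 [324.7, 251.1] 28 [324.6, 250.6] 30 [324.5, 250.1] 32 [324.4, 249.6] 34 [324.3, 249.1] 
collar pred [ 0.682 -0.119  0.077] [323.3 243.1]
4.0 [ 0.4865 -0.1606  0.0661] [-6.3  0.1  8.1]
```

```bash
cat > t.py <<'E'
from h import *
import sys
m=sys.argv[1]; t=env.snapshot("top");bx=dict(orange=(310,160,345,215),blue=(200,160,235,215))[m]
X=cloud(t); h=cv2.cvtColor(t["img"],cv2.COLOR_RGB2HSV)
for c in (m,"green"):
    lo,hi=HUE[c];k=cv2.inRange(h,(lo,110,50),(hi,255,255))>0
    k[:bx[1]]=0;k[bx[3]:]=0;k[:,:bx[0]]=0;k[:,bx[2]:]=0
    v,u=np.where(k); P=X[k]
    if c==m:
        q=v<v.min()+7; P=P[q]
    print(c,v.min(),len(P),"z mm",np.sort(P[:,2]*1000).round(0).astype(int).tolist(), "xmax",P[:,0].max().round(3))
st=env.read_state();print(st["time"],st["ee_pos"].round(4),st["force"].round(1))
E
python3 t.py orange; python3 t.py blue
```

```text
orange 174 33 z mm [7, 8, 10, 11, 11, 11, 11, 11, 12, 14, 71, 71, 71, 73, 73, 74, 74, 75, 75, 75, 75, 76, 76, 76, 76, 77, 77, 78, 78, 79, 79, 81, 1100] xmax 0.699
green 171 77 z mm [0, 2, 8, 12, 74, 76, 76, 79, 79, 79, 79, 80, 80, 80, 80, 81, 81, 81, 81, 81, 82, 82, 82, 82, 82, 82, 82, 82, 82, 82, 83, 83, 83, 83, 83, 83, 83, 83, 83, 83, 83, 84, 84, 84, 84, 84, 84, 84, 84, 84, 84, 84, 84, 85, 85, 85, 85, 85, 85, 85, 85, 86, 86, 86, 86, 86, 86, 86, 87, 87, 88, 88, 88, 91, 106, 120, 129] xmax 0.706
4.05 [ 0.4865 -0.1607  0.0661] [-6.9  0.5  7.6]
blue 178 29 z mm [9, 9, 11, 11, 12, 13, 14, 14, 54, 55, 56, 56, 57, 57, 57, 58, 58, 59, 60, 60, 60, 60, 61, 62, 62, 63, 63, 64, 66] xmax 0.685
green 173 79 z mm [-5, -1, 0, 2, 2, 83, 83, 83, 83, 84, 84, 84, 84, 84, 84, 84, 84, 85, 85, 85, 85, 85, 85, 85, 85, 85, 85, 85, 85, 85, 85, 85, 86, 86, 86, 86, 86, 86, 86, 86, 87, 87, 87, 87, 87, 87, 87, 87, 87, 87, 87, 88, 88, 88, 88, 88, 88, 88, 88, 88, 88, 88, 89, 89, 89, 89, 89, 89, 89, 89, 91, 91, 93, 93, 95, 96, 98, 107, 112] xmax 0.702
4.1 [ 0.4865 -0.1606  0.0661] [-7.2 -0.5  8.1]
```

View pics/s3.png

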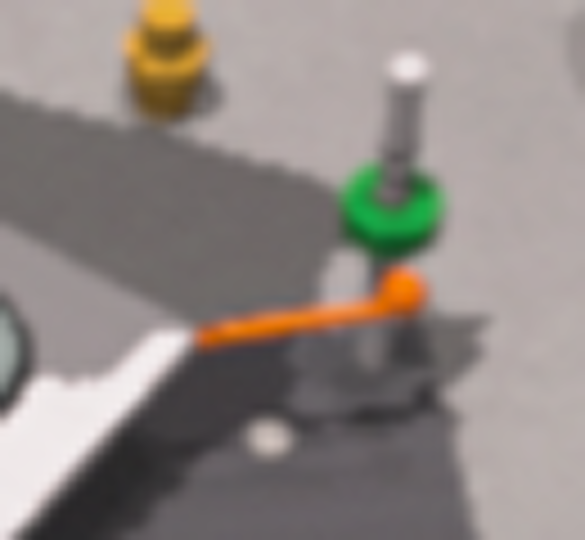

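The crop shows the bead at about side px (324.8, 251.7), below the collar and still rising. It has risen about 18 of 22 mm, so I'll press 1.6 mm more and check.

Request:
play_rows --plan '[{"slide": [0,0,-0.0008],"angular": [0,0,0],"claw": 1},{"slide": [0,0,-0.0008],"angular": [0,0,0],"claw": 1},{"slide": [0,0,0],"angular": [0,0,0],"claw": 1},{"slide": [0,0,0],"angular": [0,0,0],"claw": 1}]'

```text
time: 4.5
ee_pos: [0.4863, -0.1607, 0.0645]
eef_rot: [-1.627, 1.567, 3.102]
force: [-7.8, 0.4, 8.0]
width: 0.0001
```

```bash
python3 t.py orange; python3 m.py orange s4.png|grep -v ^0
```

```text
orange 174 35 z mm [8, 10, 10, 11, 11, 12, 12, 13, 73, 74, 74, 75, 76, 76, 76, 77, 77, 77, 77, 78, 78, 78, 78, 79, 80, 80, 81, 81, 82, 82, 82, 83, 84, 84, 87] xmax 0.699
green 171 78 z mm [1, 1, 10, 12, 74, 76, 76, 78, 78, 79, 80, 80, 80, 80, 81, 81, 81, 81, 81, 82, 82, 82, 82, 82, 82, 82, 82, 83, 83, 83, 83, 83, 83, 83, 83, 83, 83, 83, 83, 84, 84, 84, 84, 84, 84, 84, 84, 84, 84, 84, 85, 85, 85, 85, 85, 85, 85, 85, 85, 85, 85, 86, 86, 86, 86, 86, 86, 86, 86, 87, 87, 87, 87, 87, 90, 103, 118, 1100] xmax 0.706
4.55 [ 0.4862 -0.1607  0.0645] [-7.7 -0.   8.7]
orange [294.5 224.5] [294, 222, 3, 6, 6] [0.6155 0.0013 0.0256] [ 0.615 -0.001  0.02 ] [0.621 0.011 0.04 ]
orange [298.7 231.1] [296, 229, 6, 4, 7] [ 0.6305 -0.0059  0.0056] [ 0.622 -0.009  0.   ] [ 0.635 -0.001  0.02 ]
orange [315.1 253.5] [302, 248, 25, 10, 82] [ 0.6607 -0.1499  0.0723] [ 0.623 -0.157 -0.002] [ 0.685 -0.085  0.082]
green [322.6 243.5] [318, 239, 11, 9, 62] [ 0.6775 -0.125   0.083 ] [ 0.667 -0.134  0.075] [ 0.693 -0.108  0.087]
bead px [323.5 251.1]
collar pred [ 0.682 -0.119  0.077] [323.3 243.1]
4.6 [ 0.4863 -0.1606  0.0645] [-8.1  0.2  7.8]
```

View pics/s4.png

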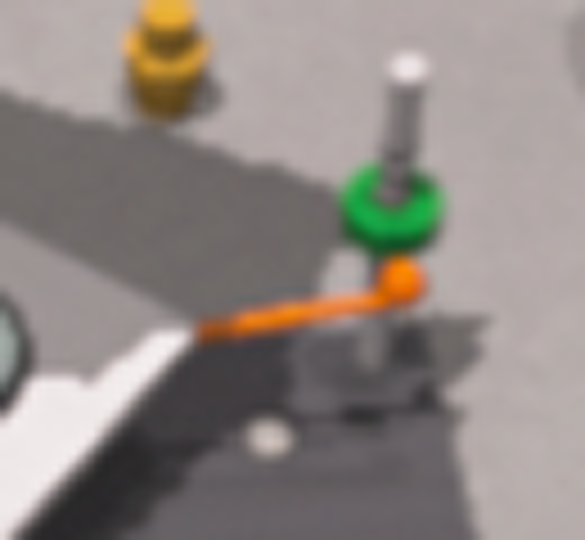

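The bead is now at about (324.8, 250.6). Three rise estimates (top depth about 20 mm, side pixels about 23 mm, finger height about 21 mm) agree with the 22 mm target. I'll hold here, then release.

Request:
play_rows --plan '[{"slide": [0,0,0],"angular": [0,0,0],"claw": 1},{"slide": [0,0,0],"angular": [0,0,0],"claw": 1},{"slide": [0,0,0],"angular": [0,0,0],"claw": 1},{"slide": [0,0,0],"angular": [0,0,0],"claw": 1},{"slide": [0,0,0],"angular": [0,0,0],"claw": 1},{"slide": [0,0,0],"angular": [0,0,0],"claw": 1},{"slide": [0,0,0],"angular": [0,0,0],"claw": 1},{"slide": [0,0,0],"angular": [0,0,0],"claw": 1},{"slide": [0,0,0],"angular": [0,0,0],"claw": 1}]'

```text
time: 5.5
ee_pos: [0.4863, -0.1607, 0.0645]
eef_rot: [-1.621, 1.567, 3.109]
force: [-7.7, 0.6, 8.2]
width: 0.0001
```

Request:
play_rows --plan '[{"slide": [0,0,0.004],"angular": [0,0,0],"claw": 1},{"slide": [0,0,0.006],"angular": [0,0,0],"claw": 1},{"slide": [0,0,0.01],"angular": [0,0,0],"claw": 1},{"slide": [0,0,0.02],"angular": [0,0,0],"claw": 1},{"slide": [0,0,0.04],"angular": [0,0,0],"claw": 1},{"slide": [0,0,0.04],"angular": [0,0,0],"claw": 1},{"slide": [0,0,0],"angular": [0,0,0],"claw": 1},{"slide": [0,0,0],"angular": [0,0,0],"claw": 1},{"slide": [0,0,0],"angular": [0,0,0],"claw": 1},{"slide": [0,0,0],"angular": [0,0,0],"claw": 1}]'

```text
time: 6.5
ee_pos: [0.4875, -0.1606, 0.1837]
eef_rot: [-1.902, 1.569, 2.828]
force: [-0.2, -0.2, 0.3]
width: 0.0001
```

```bash
python3 t.py orange; python3 m.py orange s5.png|grep -v ^0
```

```text
orange 174 35 z mm [8, 10, 11, 12, 12, 12, 13, 13, 15, 16, 53, 53, 54, 58, 58, 58, 58, 58, 58, 59, 59, 60, 60, 60, 60, 61, 61, 61, 62, 62, 62, 62, 63, 63, 64] xmax 0.7
green 171 72 z mm [1, 4, 11, 13, 78, 79, 79, 79, 80, 80, 80, 80, 81, 81, 81, 81, 82, 82, 82, 82, 82, 82, 82, 82, 83, 83, 83, 83, 83, 83, 83, 83, 83, 83, 83, 84, 84, 84, 84, 84, 84, 84, 84, 84, 84, 84, 84, 84, 84, 85, 85, 85, 85, 85, 85, 85, 85, 85, 85, 86, 86, 86, 86, 86, 86, 86, 87, 87, 89, 106, 119, 1100] xmax 0.706
6.55 [ 0.4876 -0.1606  0.1837] [ 1.3 -0.5  0. ]
orange [300.2 230.3] [299, 228, 3, 5, 6] [ 0.6328 -0.006   0.0117] [ 0.533 -0.797  0.002] [ 0.636 -0.003  0.825]
orange [315.4 258. ] [302, 254, 25, 7, 94] [ 0.6629 -0.1493  0.0553] [ 0.624 -0.155  0.009] [ 0.687 -0.109  0.062]
green [322.6 243.4] [318, 238, 11, 10, 67] [ 0.6772 -0.1251  0.0822] [ 0.667 -0.133  0.074] [ 0.694 -0.105  0.086]
bead px [323.5 256.7]
collar pred [ 0.682 -0.119  0.077] [323.3 243.1]
6.6 [ 0.4877 -0.1607  0.1838] [ 0.2  0.1 -0.5]
```

Orange is back at rest: bead at 256.7 px, and the pressed position was 5.6 px higher, about 21–22 mm, with 8 N on the pad. Now to blue.

Request:
play_rows --plan '[{"slide": [-0.001,0.034,0],"angular": [0,0,0],"claw": 1},{"slide": [-0.001,0.034,0],"angular": [0,0,0],"claw": 1},{"slide": [-0.001,0.034,0],"angular": [0,0,0],"claw": 1},{"slide": [-0.001,0.034,0],"angular": [0,0,0],"claw": 1},{"slide": [-0.002,0.034,0],"angular": [0,0,0],"claw": 1},{"slide": [-0.002,0.034,0],"angular": [0,0,0],"claw": 1},{"slide": [-0.002,0.034,0],"angular": [0,0,0],"claw": 1},{"slide": [-0.001,0.034,0],"angular": [0,0,0],"claw": 1},{"slide": [-0.001,0.034,0],"angular": [0,0,0],"claw": 1},{"slide": [0,0,0],"angular": [0,0,0],"claw": 1}]'

```text
time: 7.6
ee_pos: [0.4758, 0.1483, 0.184]
eef_rot: [-2.256, 1.57, 2.478]
force: [0.4, -0.3, 0.4]
width: -0.0002
```

Request:
play_rows --plan '[{"slide": [0,0,-0.03],"angular": [0,0,0],"claw": 1},{"slide": [0,0,-0.03],"angular": [0,0,0],"claw": 1},{"slide": [0,0,-0.02],"angular": [0,0,0],"claw": 1},{"slide": [0,0,0],"angular": [0,0,0],"claw": 1},{"slide": [0,0,0],"angular": [0,0,0],"claw": 1},{"slide": [0,0,0],"angular": [0,0,0],"claw": 1}]'

```text
time: 8.2
ee_pos: [0.4769, 0.1452, 0.1058]
eef_rot: [1.813, 1.569, 0.259]
force: [0.1, -0.3, 0.0]
width: 0.0003
```

```bash
python3 t.py blue; python3 m.py blue |grep -v ^0
python3 - <<'E'
from h import *
s=env.snapshot("side");w=env.snapshot("wrist")
save(s,"a.png",(225,140,325,220),4)
im=cv2.imread("pics/a.png"); b=cv2.resize(w["img"][:,:,::-1],(400,320)) 
cv2.imwrite("pics/m6.png",np.hstack([im,b]))
E
```

```text
blue 178 31 z mm [10, 10, 10, 11, 11, 11, 13, 13, 13, 14, 55, 55, 55, 56, 56, 57, 57, 57, 58, 58, 58, 59, 59, 59, 59, 60, 60, 60, 62, 62, 62] xmax 0.685
green 173 77 z mm [-3, -1, -1, 0, 1, 83, 83, 84, 84, 84, 84, 84, 84, 84, 85, 85, 85, 85, 85, 85, 85, 85, 86, 86, 86, 86, 86, 86, 86, 86, 86, 86, 86, 86, 86, 86, 86, 86, 86, 86, 86, 86, 87, 87, 87, 87, 87, 87, 87, 87, 87, 87, 87, 87, 87, 87, 88, 88, 88, 88, 88, 88, 89, 89, 89, 89, 89, 89, 91, 91, 91, 95, 96, 96, 105, 111, 1100] xmax 0.702
8.25 [0.477  0.1452 0.1059] [-0.2 -0.1 -0.3]
blue [300.4 187.2] [290, 185, 20, 4, 45] [0.6455 0.1374 0.0561] [0.612 0.132 0.037] [0.671 0.167 0.063]
green [308.1 175.6] [304, 172, 9, 8, 38] [0.668  0.1585 0.0859] [0.656 0.151 0.078] [0.681 0.176 0.088]
bead px [306.7 186.8]
collar pred [0.672 0.167 0.081] [308.7 175. ]
8.3 [0.4769 0.1452 0.1058] [ 0.6  0.3 -0.2]
```

View pics/m6.png

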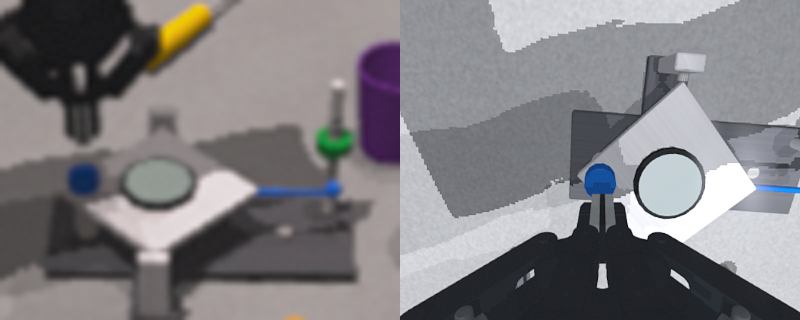

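The fingers are centred above the blue pad (wrist view), and the bead is at rest at side px (306.7, 186.8). Partial press to about 0.0655.

Request:
play_rows --plan '[{"slide": [0,0,-0.015],"angular": [0,0,0],"claw": 1},{"slide": [0,0,-0.012],"angular": [0,0,0],"claw": 1},{"slide": [0,0,-0.005],"angular": [0,0,0],"claw": 1},{"slide": [0,0,-0.003],"angular": [0,0,0],"claw": 1},{"slide": [0,0,-0.003],"angular": [0,0,0],"claw": 1},{"slide": [0,0,-0.002],"angular": [0,0,0],"claw": 1},{"slide": [0,0,0],"angular": [0,0,0],"claw": 1},{"slide": [0,0,0],"angular": [0,0,0],"claw": 1}]'

```text
time: 9.2
ee_pos: [0.4746, 0.1452, 0.0653]
eef_rot: [-1.702, 1.568, 3.028]
force: [-8.4, 0.6, 8.0]
width: -0.0
```

```bash
python3 t.py blue |grep -v gree; python3 m.py blue s7.png|grep -v ^0
```

```text
blue 178 34 z mm [9, 10, 11, 11, 12, 12, 12, 13, 13, 13, 74, 74, 75, 75, 75, 75, 76, 76, 77, 78, 79, 79, 79, 80, 80, 80, 81, 81, 81, 81, 82, 82, 82, 84] xmax 0.686
9.25 [0.4746 0.1452 0.0653] [-8.2  0.1  9.1]
blue [300.  183.3] [290, 180, 20, 6, 41] [0.643  0.1378 0.0726] [ 0.611  0.133 -0.003] [0.669 0.233 0.082]
green [308.1 175.5] [304, 172, 9, 7, 37] [0.668  0.1589 0.086 ] [ 0.533 -0.797  0.078] [0.682 0.179 0.825]
bead px [307.1 181.9]
collar pred [0.672 0.167 0.081] [308.7 175. ]
9.3 [0.4746 0.1452 0.0653] [-8.3  0.4  8.6]
```

The rise is about 21 mm of 25.5, so I'll press 1.6 mm more.

Request:
play_rows --plan '[{"slide": [0,0,-0.0008],"angular": [0,0,0],"claw": 1},{"slide": [0,0,-0.0008],"angular": [0,0,0],"claw": 1},{"slide": [0,0,0],"angular": [0,0,0],"claw": 1},{"slide": [0,0,0],"angular": [0,0,0],"claw": 1}]'

```text
time: 9.7
ee_pos: [0.4744, 0.1452, 0.0637]
eef_rot: [-1.701, 1.568, 3.029]
force: [-9.1, 0.3, 10.3]
width: 0.0
```

```bash
python3 t.py blue |grep -v gree; python3 m.py blue s8.png
```

```text
blue 178 34 z mm [9, 9, 10, 11, 11, 11, 12, 13, 13, 76, 78, 79, 80, 80, 80, 81, 81, 81, 81, 81, 83, 83, 83, 84, 84, 84, 84, 84, 84, 86, 86, 87, 87, 87] xmax 0.686
9.75 [0.4744 0.1452 0.0637] [-9.9 -0.3 10.4]
blue [300.2 182.3] [289, 179, 21, 7, 43] [0.646  0.138  0.0752] [ 0.608  0.132 -0.003] [0.671 0.233 0.086]
green [308.1 175.4] [304, 172, 9, 7, 35] [0.6676 0.1584 0.0857] [0.656 0.151 0.079] [0.682 0.176 0.089]
bead px [307.1 180.8]
0 [308.8, 187.7] 2 [308.8, 187.2] 4 [308.8, 186.7] 6 [308.8, 186.2] 8 [308.8, 185.7] 10 [308.8, 185.2] 12 [308.8, 184.7] 14 [308.8, 184.2] 16 [308.8, 183.7] 18 [308.7, 183.2] 20 [308.7, 182.7] 22 [308.6, 182.2] 24 [308.5, 181.7] 26 [308.4, 181.1] 28 [308.3, 180.6] 30 [308.2, 180.1] 32 [308.1, 179.6] 34 [308.0, 179.1] 
collar pred [0.672 0.167 0.081] [308.7 175. ]
9.8 [0.4744 0.1452 0.0637] [-9.3  0.3 10.3]
```

View pics/s8.png

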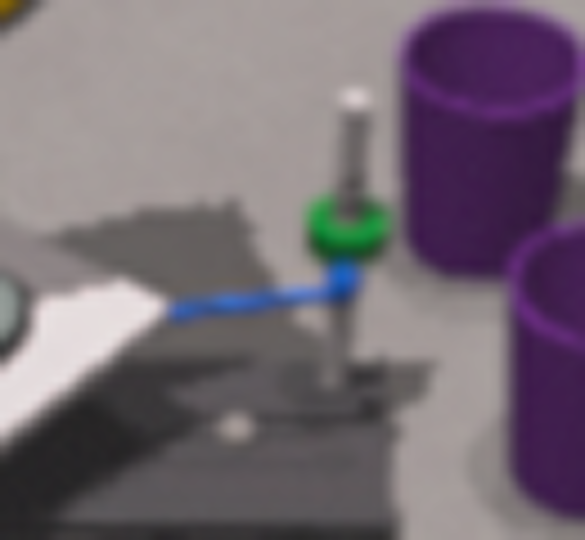

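The bead at (307.8, 180.6) sits just under the collar in the tilted side view. The rise is about 24–25 mm against a 25.5 mm target (6.0 px in the side view, about 24.5 mm from top depth). I'll hold, then release.

Request:
play_rows --plan '[{"slide": [0,0,0],"angular": [0,0,0],"claw": 1},{"slide": [0,0,0],"angular": [0,0,0],"claw": 1},{"slide": [0,0,0],"angular": [0,0,0],"claw": 1},{"slide": [0,0,0],"angular": [0,0,0],"claw": 1},{"slide": [0,0,0],"angular": [0,0,0],"claw": 1},{"slide": [0,0,0],"angular": [0,0,0],"claw": 1},{"slide": [0,0,0],"angular": [0,0,0],"claw": 1},{"slide": [0,0,0],"angular": [0,0,0],"claw": 1},{"slide": [0,0,0],"angular": [0,0,0],"claw": 1}]'

```text
time: 10.7
ee_pos: [0.4744, 0.1452, 0.0637]
eef_rot: [-1.718, 1.568, 3.013]
force: [-8.7, -0.2, 8.6]
width: -0.0002
```

Request:
play_rows --plan '[{"slide": [0,0,0.004],"angular": [0,0,0],"claw": 1},{"slide": [0,0,0.006],"angular": [0,0,0],"claw": 1},{"slide": [0,0,0.01],"angular": [0,0,0],"claw": 1},{"slide": [0,0,0.02],"angular": [0,0,0],"claw": 1},{"slide": [0,0,0.04],"angular": [0,0,0],"claw": 1},{"slide": [0,0,0.04],"angular": [0,0,0],"claw": 1},{"slide": [0,0,0],"angular": [0,0,0],"claw": 1},{"slide": [0,0,0],"angular": [0,0,0],"claw": 1},{"slide": [0,0,0],"angular": [0,0,0],"claw": 1},{"slide": [0,0,0],"angular": [0,0,0],"claw": 1}]'

```text
time: 11.7
ee_pos: [0.4755, 0.1449, 0.1822]
eef_rot: [-1.283, 1.569, -2.837]
force: [0.2, -0.1, -0.5]
width: 0.0006
```

```bash
python3 t.py blue |grep -v gree;python3 t.py orange |grep -v gree; python3 m.py blue|grep -v ^0;  python3 m.py orange|grep -v ^0
```

```text
blue 178 30 z mm [8, 8, 10, 10, 11, 12, 12, 12, 15, 55, 56, 57, 57, 57, 57, 58, 58, 58, 59, 59, 60, 60, 60, 60, 60, 60, 61, 61, 61, 64] xmax 0.685
11.75 [0.4756 0.145  0.1821] [-0.  -0.2  0.3]
orange 174 33 z mm [7, 8, 8, 9, 11, 11, 12, 13, 13, 15, 53, 55, 55, 56, 56, 58, 58, 58, 58, 59, 59, 60, 60, 60, 60, 61, 61, 61, 62, 62, 63, 63, 64] xmax 0.7
11.8 [0.4756 0.145  0.1822] [ 0.1 -0.7 -0.3]
blue [300.5 187.2] [290, 185, 20, 4, 46] [0.6459 0.1373 0.057 ] [0.611 0.131 0.037] [0.672 0.168 0.062]
green [307.6 175.6] [304, 172, 9, 8, 43] [0.6655 0.159  0.0858] [0.656 0.152 0.076] [0.681 0.177 0.09 ]
bead px [306.8 186.7]
collar pred [0.672 0.167 0.081] [308.7 175. ]
11.85 [0.4757 0.1451 0.1823] [ 0.4 -0.7  0.1]
orange [294.5 224.5] [294, 222, 3, 6, 6] [0.6156 0.0024 0.0249] [ 0.615 -0.002  0.022] [0.62  0.01  0.041]
orange [298.7 231.1] [296, 229, 6, 4, 7] [ 0.6302 -0.0056  0.0076] [ 0.622 -0.009  0.003] [ 0.636 -0.004  0.017]
orange [315.7 257.9] [302, 254, 25, 7, 81] [ 0.6653 -0.1498  0.0555] [ 0.624 -0.156  0.01 ] [ 0.687 -0.109  0.062]
green [322.9 243.6] [318, 239, 11, 9, 58] [ 0.6787 -0.1256  0.0826] [ 0.667 -0.135  0.074] [ 0.694 -0.106  0.086]
bead px [323.6 256.7]
collar pred [ 0.682 -0.119  0.077] [323.3 243.1]
11.9 [0.4758 0.1451 0.1825] [-0.8  0.8 -0.2]
```

Both pointers are back at rest, the collars haven't moved and the arm is clear.

```bash
python3 -c "
from plant import env
print(env.job_done())"
```

```text
the job is handed in; nothing more can be done
None
```

I pressed the orange pad and then the blue one with the closed fingertips, held each for over a second and let it come back up. I handed the job in at about 12 s; no verdict was reported.

| Mount | Estimated pointer rise | Collar height above resting tip | Force on pad while held |
|---|---|---|---|
| Orange | about 20–22 mm | about 22 mm | about 8 N |
| Blue | about 24–25 mm | about 25.5 mm | about 9–10 N |

- **After release:** both pointers were back at their resting pixel rows, and both collars were where they started within measurement noise. The fingers were clear at z = 0.18 m with no force on them.
- **Disagreement:** on orange, top-camera depth gave a rise 2–3 mm lower than the side-camera pixels. Measured directly against the collar, one side-view reading put the bead about 5 mm too high. I judged that within calibration error, but orange is the less certain of the two.
- **Not checked:** I didn't re-measure the tools, cup or fitting at the end. The gripper stayed well clear of them throughout.

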